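# Put four mixed-up lab things back on their own stands

## Task

The large bottle, the carton, the slide box and the small white bottle have got onto each other's stands. Put each upright on the middle of the stand that has the shape of its foot - the large bottle on the large round one, the carton on the square one, the slide box lengthwise on the oblong one, the small white bottle on the small round one. The ribbed mat is free for setting one down on the way; tip none of the four over.

Things in the scene. Friction and masses are not known exactly. Their poses are not given: they have to be found in the camera images.
- large_bottle: Large white plastic bottle with a blue screw cap, upright: round body 46 mm across and 82 mm tall, cap 28 mm across above it, 100 mm tall in all. Origin: centre of its underside, z up its axis.
- carton: Closed yellow and white cardboard reagent carton, upright on one of the stands (not those heaped at the back), nearly square foot: 63 mm along its x, 57 mm along its y, 83 mm tall. Origin: centre of its underside, z up.
- slide_box: Low white oblong slide box, lying flat: 30 mm along its x, 67 mm (its length) along its y, 26 mm tall. Origin: centre of its underside, z up.
- white_bottle: Small white plastic bottle with a white screw cap, upright: round body 36 mm across and 48 mm tall, cap 22 mm across above it, 66 mm tall in all. Origin: centre of its underside, z up its axis.
- stand_large_round: Stand of the large bottle: flat round aluminium plate with a cork top, 108 mm across, 6 mm thick, no rim. Its origin is the centre of its underside, on the worktop; z is up. Fixed; one of the things stands on it at the start, and not the right one.
- stand_square: Stand of the carton: flat square aluminium plate with a cork top, 84 x 84 mm, 6 mm thick, no rim. Its origin is the centre of its underside, on the worktop; z is up. Fixed; one of the things stands on it at the start, and not the right one.
- stand_oblong: Stand of the slide box: flat oblong aluminium plate with a cork top, 64 mm along its x, 108 mm (its length) along its y, 6 mm thick, no rim. Its origin is the centre of its underside, on the worktop; z is up. Fixed; one of the things stands on it at the start, and not the right one.
- stand_small_round: Stand of the small white bottle: flat round aluminium plate with a cork top, 76 mm across, 6 mm thick, no rim. Its origin is the centre of its underside, on the worktop; z is up. Fixed; one of the things stands on it at the start, and not the right one.
- putdown_mat: Put-down mat, the free spot: flat square grey mat with dark ribs, 94 x 94 mm, 3 mm thick, fixed, empty at first. Origin: centre of its underside, on the worktop. Mat and stands lie at least 120 mm apart, centre to centre. Near by, keep clear: dropper bottles 68 mm tall; a red analyser 160 mm tall (y over 0.03, x over 0.4); a heap of cartons 140 mm tall (x over 0.6, y below -0.33).
Mind the look-alikes: they are no part of the job. What is shaped like the white_bottle but green or orange is not meant.

How it is judged:
By the outcome, as a careful person would: the job done as asked, in the order asked, and still so for the second after the job is handed in, with the robot touching nothing.
It also fails if it takes over 128 s, if anything falls off the work surface, if the arm or the gripper's body presses on something with over 40 N, if the wrist force passes 120 N, or if a joint passes its speed limit or range.

## Robot

A 6-joint arm with a two-finger parallel gripper is mounted at the origin on a cart in front of the work surface, level with it; the furniture and walls round the work are solid. World frame = base frame: x ahead of the robot, y to its left, z up, the work surface at z = 0. Lengths are in m, angles in rad, forces in N, time in s.
With the tool pointing down it reaches from about 0.3 to 0.875 m from the base axis. Payload 6.4 kg.
Tool frame: the origin (TCP) lies midway between the tips of the shut fingers; the grasp point (between the pads) lies 19 mm behind it; z points along the fingers, y is the line along which they close (so a half turn about z gives the same grasp; the last joint's range is limited). The gripper opens to 85 mm and grips with 20 to 120 N. Pads are 22 mm wide; open, the fingers measure 114 mm over their backs; the gripper's body (76 mm by 85 mm) begins 54 mm behind the grasp point. The pads swing forward as they close: fully open they stand 13 mm farther back than shut.
Start: joints at [-1.429, 0.181, 1.607, -0, 1.354, -0.206], TCP at [0.196, -0.541, 0.231] pointing down, gripper open.
Joint ranges: [-2.99, 2.99], [-0.89, 2.07], [0.3, 2.58], [-1.14, 4.28], [0, 2.63], [-3.12, 3.12]. Speed limits (rad/s): [2.57, 2.57, 3.01, 3.14, 3.14, 3.14].

## Interface

Orientations are given as a unit quaternion [w, x, y, z].
In Python, from bench import ctrl gives the robot as it stands.
- The arm moves only by the tool drive_tool, never from a script. Its argument "plan" is a list that holds one entry, the list of rows, each a list of 4 numbers: the shift along the tool's x, y, z scaled (see below), then the turn about the tool's z scaled (see below). In form: [[[x, y, z, roll], ...]]. A call has 1 to 12 rows; each row is the pose to reach, as a shift and turn from the pose commanded when the call began, along the tool's axes at that moment, turning the shorter way round; what a row does not reach only later rows make up. The controller multiplies each number of a shift by 400 mm and each number of a turn by 180 degrees. A row lasts 1/12 s, in which the tool goes at most 41.7 mm and 7.16 degrees, less where a joint would pass 70% of its speed; a pose out of reach is approached as far as the arm can. A call with a number of a shift or a turn outside -1 to 1 is refused whole. A call with a gripper value outside its range is refused whole. "jaw" is the closure, from 0 (fully open) to 1 (shut), set as the call begins (left out, the last holds). The fingers move at their own pace and stop on an object; the grip force is fixed at half the most. Time passes only in rows, so rows that repeat a pose let the fingers close. It gives the time, the measured TCP pose, the force, the opening and the grip force at its end, in the units of the state.
- ctrl.get_obs(): the state, without advancing time (a new reading comes with each control period).
- ctrl.camera(name): name is "scene" or "top" or "wrist"; returns (picture, depth): 384x512x3 uint8, red, green, blue; 384x512 float32, m along the optical axis (not along the pixel's ray), 0 where there is no reading.
- ctrl.camera_info(name): a dict with "camera_matrix" (3x3 intrinsics, pixels), "D" ([k1, k2, p1, p2, k3] as OpenCV has them; the pictures are not rectified), "R" (3x3) and "t" (3): a world point X has camera coordinates R X + t; the wrist camera has in their place "T_tool_cam" (4x4, takes a point from camera to tool coordinates, whose origin is the TCP and whose axes are the flange's). Camera axes: x right, y down, z forward; pixel columns grow to the right and rows downward; lengths in m; the calibration is good to about 2 mm. A picture is of the moment at which its call begins: read the wrist's pose just before it. camera_info takes no time and is no camera call.
- ctrl.hand_in(): hands the job in; it is judged then, once.
The state is a dict: "time_s": time; "q": joint angles; "dq": joint speeds; "joint_efforts": joint torques, N m; "eef_pos": TCP position; "eef_rot": TCP orientation; "wrist_force": force on the tool from outside, world axes, zero at the start; "torque": the same for the moment, N m; "opening": opening from 0.0 (shut) to 1.0 (fully open); "grasp_force": force on a finger pad.
Only numpy, scipy, OpenCV 4.12 (cv2) and the standard library are available. Lean on these libraries where they do the work, as an engineer would, in place of code of your own. Each camera call takes 0.05 s, during which the arm holds its last target. There are 200 camera calls.

## Working session

There is one attempt and no reset: what is moved stays moved. The work goes in short steps, Python scripts to look and compute and a tool call to move; the robot and the scene stay as the last step left them, time stands still between calls to the robot, and variables do not carry over. Pictures are saved under pics/ and viewed, at most 14 in all, crops included, and the job is handed in when it is done.

Besides the shell and the picture viewer there is one more tool, called as name([rows], argument=value, ...), one row to a line, values as JSON. drive_tool: Moves the arm, as the interface text tells. Its arguments: {"type":"object","properties":{"plan":{"type":"array"},"jaw":{"type":"number"}},"required":["plan"]}

```bash
mkdir -p pics; ls
python3 - <<'E'
from bench import ctrl
import cv2,numpy as np
o=ctrl.get_obs();print({k:np.round(v,3) for k,v in o.items()})
for n in ("top","scene"):
    p,d=ctrl.camera(n);cv2.imwrite(f"pics/{n}0.png",p[:,:,::-1]);np.save(f"{n}0.npy",d);i=ctrl.camera_info(n);np.savez(f"{n}.npz",**i)
    print(n,i)
print(ctrl.camera_info("wrist"))
a=cv2.imread("pics/top0.png");cv2.imwrite("pics/top0b.png",cv2.resize(a,(800,600),interpolation=cv2.INTER_CUBIC))
E
```

```text
pics
{'time_s': np.float64(0.0), 'q': array([-1.429,  0.182,  1.608, -0.   ,  1.354, -0.206]), 'dq': array([-0.001,  0.   , -0.   , -0.001, -0.001, -0.   ]), 'joint_efforts': array([ 0.0000e+00, -4.4487e+01, -3.5134e+01, -0.0000e+00,  9.0000e-03,
        0.0000e+00]), 'eef_pos': array([ 0.196, -0.54 ,  0.23 ]), 'eef_rot': array([-0.001,  0.985,  0.173,  0.   ]), 'wrist_force': array([ 0.117, -0.633, -0.2  ]), 'torque': array([-0.028, -0.002,  0.006]), 'grasp_force': np.float64(0.0), 'opening': np.float64(1.001)}
top {'camera_matrix': array([[351.29753994,   0.        , 251.36374326],
       [  0.        , 351.29753994, 184.73377028],
       [  0.        ,   0.        ,   1.        ]]), 'D': array([0.00196966, 0.        , 0.        , 0.        , 0.        ]), 'R': array([[-0.089554  , -0.99597695, -0.00316105],
       [-0.97394464,  0.08823602, -0.20891681],
       [ 0.20835525, -0.01563065, -0.97792831]]), 't': array([-0.22799272,  0.53493097,  0.79958819])}
scene {'camera_matrix': array([[388.13126214,   0.        , 252.46102937],
       [  0.        , 388.13126214, 192.54899464],
 
[... 237 characters left out ...]
.41916232,  0.59145859, -0.68882486]]), 't': array([-0.5542319 ,  0.09565829,  0.81064967])}
{'camera_matrix': array([[324.15150175,   0.        , 257.46125333],
       [  0.        , 324.15150175, 185.66026056],
       [  0.        ,   0.        ,   1.        ]]), 'D': array([-0.08590741,  0.        ,  0.        ,  0.        ,  0.        ]), 'T_tool_cam': array([[ 1.89459103e-04, -9.63373691e-01, -2.68162443e-01,
         6.84650889e-02],
       [ 9.99998579e-01,  6.31748053e-04, -1.56304744e-03,
         1.19570539e-03],
       [ 1.67520988e-03, -2.68161766e-01,  9.63372441e-01,
        -1.43817821e-01],
       [ 0.00000000e+00,  0.00000000e+00,  0.00000000e+00,
         1.00000000e+00]])}
```

View pics/top0b.png

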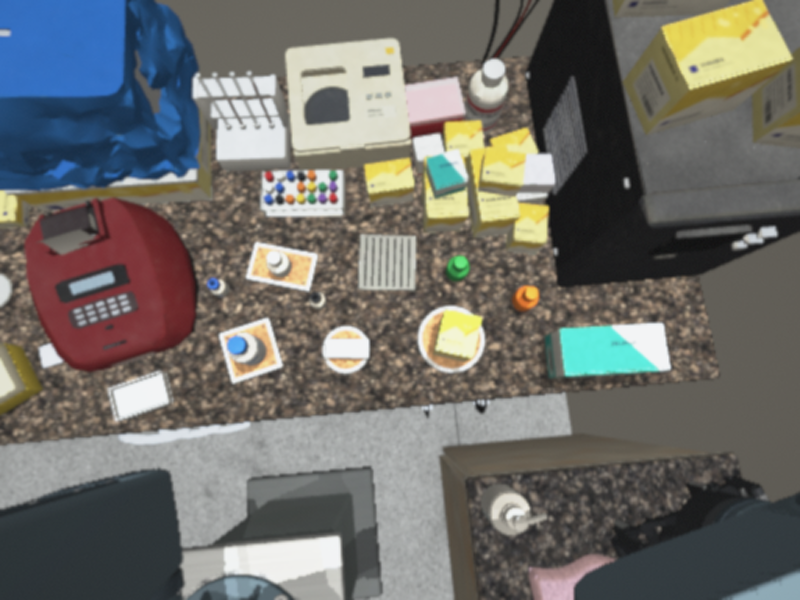

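View pics/scene0.png

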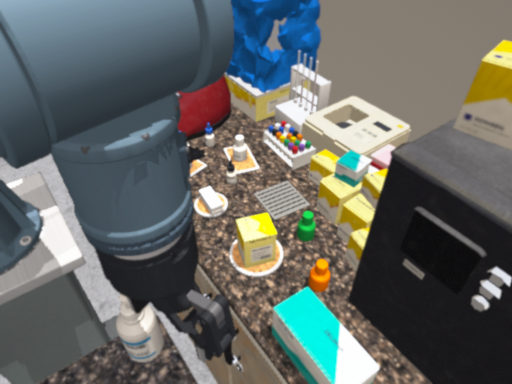

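The top view (800x600 scale) shows the large bottle on the square stand (250,350), the carton on the large round (452,338), the slide box on the small round (346,350) and the white bottle on the oblong (282,265). The mat is free at (388,262), and there are dropper bottles at (215,287) and (316,298).

```bash
cat > h.py <<'E'
import numpy as np,cv2
from scipy.spatial.transform import Rotation as Ro
def rot(q): return Ro.from_quat([q[1],q[2],q[3],q[0]]).as_matrix()
def cloud(d,i,T=None):
    """world xyz per pixel (H,W,3); T = tool pose (R,p) for the wrist camera"""
    H,W=d.shape;u,v=np.meshgrid(np.arange(W),np.arange(H))
    n=cv2.undistortPoints(np.stack([u,v],-1).reshape(-1,1,2).astype(float),i["camera_matrix"],i["D"]).reshape(H,W,2)
    P=np.dstack([n*d[...,None],d])
    if T is None: return (P-i["t"])@i["R"]
    M=i["T_tool_cam"];return (P@M[:3,:3].T+M[:3,3])@T[0].T+T[1]
def ortho(P,img,x0,x1,y0,y1,s=0.001):
    """top map: rows = x descending, cols = y descending"""
    H,W=int((x1-x0)/s),int((y1-y0)/s);o=np.zeros((H,W,3),np.uint8);z=np.full((H,W),np.nan)
    r=((x1-P[...,0])/s).astype(int);c=((y1-P[...,1])/s).astype(int)
    k=(r>=0)&(r<H)&(c>=0)&(c<W)
    idx=np.argsort(P[...,2][k]);o[r[k][idx],c[k][idx]]=img[k][idx];z[r[k][idx],c[k][idx]]=P[...,2][k][idx]
    return o,z
def blobs(P,zlo,zhi,box,minpx=20):
    x0,x1,y0,y1=box
    m=(P[...,2]>zlo)&(P[...,2]<zhi)&(P[...,0]>x0)&(P[...,0]<x1)&(P[...,1]>y0)&(P[...,1]<y1)
    n,l,s,c=cv2.connectedComponentsWithStats(m.astype(np.uint8))
    for k in range(1,n):
        if s[k,4]<minpx: continue
        Q=P[l==k];r=cv2.minAreaRect(Q[:,:2].astype(np.float32)*1000)
        print("px",np.round(c[k]),"n",s[k,4],"rect c",np.round(r[0],1),"size",np.round(r[1],1),"ang",round(r[2],1),"zmax",round(np.percentile(Q[:,2],95)*1000,1))
E
python3 - <<'E'
from h import *
i=dict(np.load("top.npz"));P=cloud(np.load("top0.npy"),i)
print("table z",np.nanmedian(P[230:245,170:200,2]))
for a,b in((.003,.012),(.018,.2)):
    print(a,b);blobs(P,a,b,(.2,.62,-.75,.05))
E
```

```text
table z 0.000217366854389097
0.003 0.012
px [248. 167.] n 642 rect c [ 571.  -269.5] size [96.4 94.5] ang 81.5 zmax 6.4
px [181. 170.] n 758 rect c [581.  -96.4] size [114.4  68.1] ang 73.1 zmax 8.9
px [284. 219.] n 644 rect c [ 433.  -361.8] size [106.6 104.7] ang 28.9 zmax 8.6
px [162. 224.] n 685 rect c [445.2 -36.7] size [88.7 86.9] ang 11.5 zmax 8.8
px [220. 224.] n 369 rect c [ 430.7 -189.3] size [68.5 73.3] ang 85.7 zmax 8.8
0.018 0.2
px [374. 155.] n 3836 rect c [ 542.9 -574.3] size [346.6 103.9] ang 59.4 zmax 188.3
px [285. 141.] n 277 rect c [ 616.6 -369.1] size [63.1  9. ] ang 87.0 zmax 87.2
px [178. 168.] n 204 rect c [573.9 -96.1] size [29.5 35.1] ang 26.6 zmax 73.0
px [120. 187.] n 386 rect c [538.8  44.8] size [ 10.3 123.7] ang 90.0 zmax 66.9
px [293. 171.] n 182 rect c [ 542.  -382.3] size [35.5 30.6] ang 63.2 zmax 67.4
px [139. 183.] n 106 rect c [547.1   4.9] size [20.6 24.9] ang 48.8 zmax 63.8
px [337. 190.] n 196 rect c [ 484.5 -484. ] size [34.7 31.7] ang 37.5 zmax 67.5
px [203. 191.] n 89 rect c [ 511.  -153.4] size [21.1 22.7] ang 29.3 zmax 60.9
px [292. 214.] n 758 rect c [ 430.9 -364.7] size [56.5 63.4] ang 71.6 zmax 90.7
px [389. 224.] n 2307 rect c [ 387.8 -590.3] size [157.2  69.4] ang 88.0 zmax 86.8
px [157. 223.] n 397 rect c [439.8 -45.1] size [39.3 44.7] ang 67.0 zmax 107.4
px [222. 222.] n 324 rect c [ 429.9 -195.2] size [64.4 27.7] ang 85.2 zmax 34.0
px [321. 314.] n 102 rect c [ 202.7 -406.7] size [ 5.4 31.8] ang 0.1 zmax 90.7
```

```bash
cat >> h.py <<'E'
def go(*targets):
    """print scaled rows for TCP targets (x,y,z mm, yaw deg of tool x) from the present pose, tool down"""
    from bench import ctrl
    o=ctrl.get_obs();R=rot(o["eef_rot"]);p=o["eef_pos"];y0=np.degrees(np.arctan2(R[1,0],R[0,0]))
    c,s=np.cos(np.radians(y0)),np.sin(np.radians(y0));A=np.array([[c,s,0],[s,-c,0],[0,0,-1]]) # level tool
    print("at",np.round(p*1000,1),"yaw",round(y0,1),"tilt",np.round(R[:,2],3),"t",round(o["time_s"],1),"open",round(o["opening"],3),"F",np.round(o["wrist_force"],1),"grip",round(o["grasp_force"],1))
    for x,y,z,w in targets:
        d=A.T@(np.array([x,y,z])/1000-p)
        w=(y0-w+180)%360-180;print("->",(x,y,z),np.round([*(d/.4),w/180],4),"rows",np.ceil(max(np.linalg.norm(d)/.0417,abs(w)/7.16)))
def look(name):
    from bench import ctrl
    o=ctrl.get_obs();T=(rot(o["eef_rot"]),o["eef_pos"]);p,d=ctrl.camera("wrist");cv2.imwrite(f"pics/{name}.png",p[:,:,::-1])
    P=cloud(d,ctrl.camera_info("wrist"),T);np.save(name+".npy",P);return p,P
E
python3 - <<'E'
from h import *
go((440,-280,300,0),(440,-100,300,0))
E
```

```text
at [ 195.9 -540.1  230.5] yaw 19.9 tilt [-0.     0.002 -1.   ] t 0.1 open 1.0 F [ 1.2  0.5 -0.5] grip 0.0
-> (440, -280, 300) [ 0.7953 -0.4033 -0.1738  0.1107] rows 9.0
-> (440, -100, 300) [ 0.9486 -0.8264 -0.1738  0.1107] rows 13.0
```

drive_tool([
  [[0.4,-0.2,-0.174,0.05],[0.795,-0.403,-0.174,0.1107],[0.795,-0.403,-0.174,0.1107],[0.795,-0.403,-0.174,0.1107],[0.795,-0.403,-0.174,0.1107],[0.795,-0.403,-0.174,0.1107],[0.795,-0.403,-0.174,0.1107],[0.795,-0.403,-0.174,0.1107],[0.795,-0.403,-0.174,0.1107],[0.795,-0.403,-0.174,0.1107],[0.795,-0.403,-0.174,0.1107],[0.795,-0.403,-0.174,0.1107]],
])

```text
time_s: 1.1
eef_pos: [0.4397, -0.2806, 0.3004]
eef_rot: [-0.0, 1.0, 0.0, -0.001]
wrist_force: [-0.6, 0.4, 0.0]
opening: 1.002
grasp_force: 0.0
```

Run:
```python
from h import *
p,P=look("w1")
for a,b in((.003,.012),(.018,.2)):
    print(a,b);blobs(P,a,b,(.2,.7,-.6,.1),60)
go((480,-100,300,0))
```

```text
0.003 0.012
px [325.   8.] n 90 rect c [ 615.7 -366.5] size [61.7  8.1] ang 80.8 zmax 11.6
px [370.  15.] n 74 rect c [ 608.6 -423.2] size [35.8 17.6] ang 41.6 zmax 11.7
px [249.  45.] n 5130 rect c [ 571.2 -270.3] size [94.5 94. ] ang 83.2 zmax 5.7
px [118.  42.] n 3039 rect c [580.5 -93.3] size [112.9  66.6] ang 73.7 zmax 9.0
px [ 9. 38.] n 127 rect c [592.   51.3] size [64.7  5.2] ang 13.3 zmax 11.8
px [415.  43.] n 125 rect c [ 573.5 -487.4] size [60.6 25.8] ang 45.7 zmax 11.7
px [49. 70.] n 66 rect c [546.9  -0.9] size [ 9.8 24.3] ang 76.3 zmax 11.6
px [17. 97.] n 138 rect c [509.3  50.3] size [10.3 73.9] ang 75.4 zmax 11.6
px [ 89. 140.] n 2006 rect c [444.5 -36.5] size [87.8 88.3] ang 15.9 zmax 9.2
px [307. 140.] n 1957 rect c [ 439.4 -353.8] size [ 87.2 106.3] ang 52.1 zmax 8.8
px [193. 137.] n 708 rect c [ 455.4 -194.1] size [71.6 25.9] ang 85.7 zmax 9.0
px [425. 177.] n 194 rect c [ 405.6 -528.1] size [45.8 93.1] ang 45.0 zmax 11.5
px [  5. 182.] n 133 rect c [394.5  92.8] size [48.9  6.8] ang 14.7 zmax 11.2
px [191. 173.] n 358 rect c [ 402.3 -188. ] size [60.9 16.8] ang 8
[... 468 characters left out ...]
size [20.8 23.3] ang 88.3 zmax 66.6
px [420. 116.] n 873 rect c [ 485.1 -483.3] size [31.2 35.8] ang 85.2 zmax 67.4
px [328. 163.] n 3303 rect c [ 431.1 -364.8] size [57.  63.3] ang 70.2 zmax 90.9
px [ 65. 154.] n 2080 rect c [442.6 -46.5] size [46.2 37.1] ang 11.7 zmax 107.9
px [192. 157.] n 1188 rect c [ 430.4 -195.3] size [66.8 30.1] ang 83.9 zmax 34.0
px [468. 195.] n 5335 rect c [ 388.5 -555.6] size [89.7 70.4] ang 88.8 zmax 86.7
px [344. 318.] n 636 rect c [ 203.1 -406.3] size [ 6.1 35.4] ang 0.1 zmax 86.0
at [ 439.3 -281.1  300.2] yaw -0.0 tilt [-0.001  0.001 -1.   ] t 1.1 open 0.997 F [-0.   0.  -0.4] grip 0.0
-> (480, -100, 300) [ 1.015e-01 -4.528e-01  6.000e-04 -2.000e-04] rows 5.0
```

View pics/w1.png

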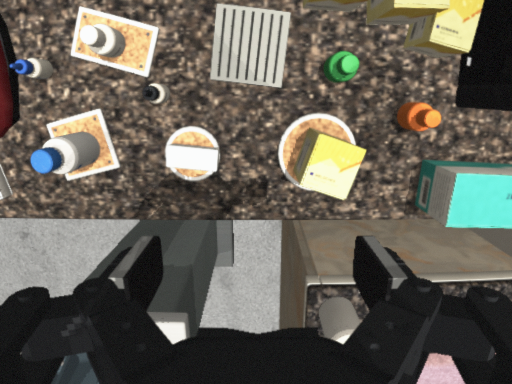

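The wrist view shows all five places and nothing different from the top view: oblong (115,42), square (85,145), small round (192,152), large round (318,152), mat (250,45).

drive_tool([
  [[0.15,-0.45,0,0],[0.15,-0.45,0,0],[0.15,-0.45,0,0],[0.15,-0.45,0,0],[0.15,-0.45,0,0],[0.15,-0.45,0,0],[0.15,-0.45,0,0]],
])

```text
time_s: 1.73
eef_pos: [0.4997, -0.1009, 0.3005]
eef_rot: [0.0, 1.0, 0.0, -0.0]
wrist_force: [-0.1, -0.3, 0.1]
opening: 1.0
grasp_force: 0.0
```

```bash
cat > fit.py <<'E'
from h import *
from scipy.optimize import least_squares
def pts(P,c,r,zlo,zhi):
    k=(np.hypot(P[...,0]-c[0]/1e3,P[...,1]-c[1]/1e3)<r/1e3)&(P[...,2]>zlo)&(P[...,2]<zhi);return P[k][:,:2]*1e3
def hull(Q): return cv2.convexHull(Q.astype(np.float32))[:,0]
def circ(Q,r):
    h=hull(Q);return least_squares(lambda c:np.hypot(*(h-c).T)-r,h.mean(0),loss="soft_l1",f_scale=1).x
def rect(Q):
    r=cv2.minAreaRect(Q.astype(np.float32));b=cv2.boxPoints(r);e=b[1]-b[0];f=b[2]-b[1]
    if np.hypot(*f)>np.hypot(*e): e,f=f,e
    return np.round([*r[0],np.hypot(*e),np.hypot(*f),np.degrees(np.arctan2(e[1],e[0]))%180],1) # centre, long, short, yaw of long side
if __name__=="__main__":
    look("w2")
    for n in("w1","w2"):
        P=np.load(n+".npy");print(n)
        print("mat",rect(pts(P,(571,-270),75,.0018,.006)))
        print("oblong",rect(pts(P,(580,-95),68,.0045,.008)));print("square",rect(pts(P,(445,-37),68,.0045,.008)))
        print("Lround",circ(pts(P,(434,-360),62,.0045,.008),54),"Sround",circ(pts(P,(431,-190),45,.0045,.008),38))
        print("carton",rect(pts(P,(431,-365),60,.083,.1)),"slide",rect(pts(P,(430,-195),50,.025,.05)))
        Q=pts(P,(443,-46),40,.1,.13);print("Lcap",rect(Q),circ(Q,14))
        Q=pts(P,(575,-98),40,.067,.09);print("Scap",rect(Q),circ(Q,11))
E
python3 fit.py
```

```text
w1
mat [ 561.5 -269.8  148.8  130.4   89.8]
oblong [584.9 -95.7 115.5  92.7  84.1]
square [444.8 -37.1  85.4  83.8 103.8]
Lround [ 432.68023806 -362.49473439] Sround [ 431.18886259 -191.15431591]
carton [ 430.9 -364.8   62.7   57.   160.2] slide [ 430.4 -195.3   66.8   30.1   83.9]
Lcap [441.5 -42.2  27.1  26.3 127.7] [441.55111791 -42.1164831 ]
Scap [576.9 -95.1  20.4  20.4 120.6] [576.86294015 -94.44589544]
w2
mat [ 571.2 -269.9  149.5  145.3    2.3]
oblong [580.4 -94.8 108.8  69.   71.8]
square [443.7 -32.4  93.6  84.  103.3]
Lround [ 433.07138179 -361.57830231] Sround [ 431.52774799 -191.11620358]
carton [ 431.3 -364.6   63.1   58.8  160.9] slide [ 430.4 -194.7   66.5   30.4   84. ]
Lcap [442.3 -41.2  26.6  26.4  46.3] [442.01951022 -41.19356748]
Scap [577.3 -94.1  20.5  20.  180. ] [577.21611659 -94.37650197]
```

```bash
python3 -c "
from h import *
go((441.8,-41.6,220,-45),(441.8,-41.6,45,-45))"
```

```text
at [ 499.5 -101.7  300.5] yaw -0.0 tilt [-0.001 -0.    -1.   ] t 1.8 open 0.998 F [-0.1  0.   0.4] grip 0.0
-> (441.8, -41.6, 220) [-0.1445 -0.1502  0.2013  0.2498] rows 7.0
-> (441.8, -41.6, 45) [-0.1445 -0.1502  0.6388  0.2498] rows 7.0
```

```bash
cat >> h.py <<'E'
def leg(start,*targets):
    """scaled rows from the commanded pose start to targets, (x,y,z mm, yaw deg)"""
    y0=start[3];c,s=np.cos(np.radians(y0)),np.sin(np.radians(y0));A=np.array([[c,s,0],[s,-c,0],[0,0,-1]])
    for t in targets:
        d=A.T@(np.array(t[:3])-start[:3]);w=(y0-t[3]+180)%360-180
        print(t,"->",np.round([*(d/400),w/180],4),"rows",np.ceil(max(np.linalg.norm(d)/41.7,abs(w)/7.16)))
E
python3 -c "
from h import *
leg((500,-101.2,300.5,0),(441.8,-41.6,220,-45),(441.8,-41.6,45,-45))
L=(441.8,-41.6,45,-45)
print('bottle');leg(L,(*L[:2],170,-45),(571,-270,170,-45),(571,-270,43,-45))"
```

```text
(441.8, -41.6, 220, -45) -> [-0.1455 -0.149   0.2013  0.25  ] rows 7.0
(441.8, -41.6, 45, -45) -> [-0.1455 -0.149   0.6388  0.25  ] rows 7.0
bottle
(441.8, -41.6, 170, -45) -> [ 0.      0.     -0.3125  0.    ] rows 3.0
(571, -270, 170, -45) -> [ 0.6322  0.1754 -0.3125  0.    ] rows 7.0
(571, -270, 43, -45) -> [0.6322 0.1754 0.005  0.    ] rows 7.0
```

drive_tool([
  [[-0.1455,-0.149,0.2,0.25],[-0.1455,-0.149,0.2,0.25],[-0.1455,-0.149,0.2,0.25],[-0.1455,-0.149,0.2,0.25],[-0.1455,-0.149,0.2,0.25],[-0.1455,-0.149,0.2,0.25],[-0.1455,-0.149,0.2,0.25],[-0.1455,-0.149,0.3,0.25],[-0.1455,-0.149,0.4,0.25],[-0.1455,-0.149,0.5,0.25],[-0.1455,-0.149,0.5,0.25],[-0.1455,-0.149,0.5,0.25]],
])

```text
time_s: 2.78
eef_pos: [0.4398, -0.042, 0.0995]
eef_rot: [0.0, 0.923, -0.384, -0.003]
wrist_force: [0.5, -0.3, 0.7]
opening: 0.999
grasp_force: 0.0
```

Run:
```python
from h import *
from bench import ctrl
p,P=look("w3");go()
```

```text
at [441.9 -42.4 101.7] yaw -45.1 tilt [-0.001  0.    -1.   ] t 2.8 open 0.997 F [-0.8  0.1  0.3] grip 0.0
```

View pics/w3.png

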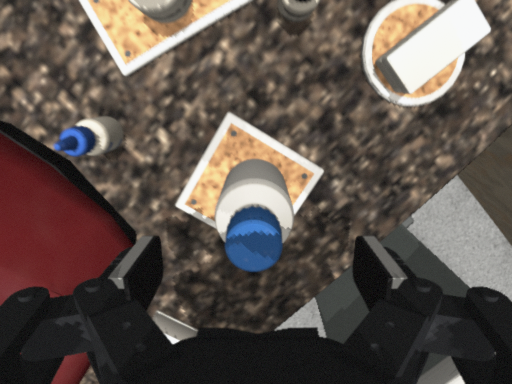

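The large bottle (254,220) stands centred between the open fingers (148 and 370), and the analyser stays clear on the left.

drive_tool([
  [[0,0,0.07,0],[0,0,0.1388,0],[0,0,0.1388,0],[0,0,0.1388,0]],
])

```text
time_s: 3.17
eef_pos: [0.4427, -0.0418, 0.0471]
eef_rot: [0.0, 0.924, -0.383, 0.0]
wrist_force: [0.1, 0.5, -0.0]
opening: 0.998
grasp_force: 0.0
```

drive_tool([
  [[0,0,0,0],[0,0,0,0],[0,0,0,0],[0,0,0,0],[0,0,0,0],[0,0,0,0],[0,0,0,0],[0,0,0,0]],
], jaw=1)

```text
time_s: 3.83
eef_pos: [0.4432, -0.0417, 0.0473]
eef_rot: [0.0, 0.924, -0.383, 0.002]
wrist_force: [-2.6, -0.4, 10.3]
opening: 0.524
grasp_force: 59.7
```

drive_tool([
  [[0,0,-0.06,0],[0,0,-0.15,0],[0,0,-0.24,0],[0.05,0.014,-0.3125,0],[0.13,0.036,-0.3125,0],[0.22,0.061,-0.3125,0],[0.31,0.086,-0.3125,0],[0.4,0.111,-0.3125,0],[0.49,0.136,-0.3125,0],[0.57,0.158,-0.3125,0],[0.6322,0.1754,-0.3125,0],[0.6322,0.1754,-0.3125,0]],
])

```text
time_s: 4.83
eef_pos: [0.5725, -0.2742, 0.1708]
eef_rot: [0.001, 0.923, -0.384, 0.001]
wrist_force: [-1.4, -0.1, -1.4]
opening: 0.531
grasp_force: 61.6
```

drive_tool([
  [[0,0,0.08,0],[0,0,0.16,0],[0,0,0.24,0],[0,0,0.28,0],[0,0,0.3,0],[0,0,0.31,0],[0,0,0.3175,0],[0,0,0.3175,0],[0,0,0.3175,0]],
])

```text
time_s: 5.58
eef_pos: [0.5722, -0.2701, 0.0453]
eef_rot: [0.0, 0.924, -0.383, 0.002]
wrist_force: [0.4, -0.4, -0.9]
opening: 0.526
grasp_force: 61.8
```

Run:
```python
from h import *
go()
M=(571,-270,43,-45);U=(*M[:2],210,-45);C=(431,-364.7,45,-19.5)
leg(M,U,(*C[:2],220,-19.5),C)
leg(U,(*C[:2],200,-19.5),C)
S=(444.8,-36.8,46,-76.2);leg(C,(*C[:2],180,-19.5),(*S[:2],180,-76.2),S)
```

```text
at [ 572.2 -270.1   45.3] yaw -45.0 tilt [ 0.003 -0.002 -1.   ] t 5.6 open 0.526 F [ 0.4 -0.4 -0.9] grip 61.8
(571, -270, 210, -45) -> [ 0.      0.     -0.4175  0.    ] rows 5.0
(431, -364.7, 220, -19.5) -> [-0.0801  0.4149 -0.4425 -0.1417] rows 6.0
(431, -364.7, 45, -19.5) -> [-0.0801  0.4149 -0.005  -0.1417] rows 5.0
(431, -364.7, 200, -19.5) -> [-0.0801  0.4149  0.025  -0.1417] rows 5.0
(431, -364.7, 45, -19.5) -> [-0.0801  0.4149  0.4125 -0.1417] rows 6.0
(431, -364.7, 180, -19.5) -> [ 0.      0.     -0.3375  0.    ] rows 4.0
(444.8, -36.8, 180, -76.2) -> [-0.2411 -0.7842 -0.3375  0.315 ] rows 9.0
(444.8, -36.8, 46, -76.2) -> [-0.2411 -0.7842 -0.0025  0.315 ] rows 8.0
```

drive_tool([
  [[0,0,0.0025,0],[0,0,0.004,0],[0,0,0.004,0]],
])

```text
time_s: 5.83
eef_pos: [0.5723, -0.2703, 0.0444]
eef_rot: [0.0, 0.924, -0.383, 0.002]
wrist_force: [-2.4, 0.5, 7.3]
opening: 0.527
grasp_force: 62.7
```

drive_tool([
  [[0,0,0,0],[0,0,0,0],[0,0,0,0],[0,0,0,0],[0,0,0,0],[0,0,-0.05,0],[0,0,-0.15,0],[0,0,-0.25,0],[0,0,-0.35,0],[0,0,-0.4215,0],[0,0,-0.4215,0],[0,0,-0.4215,0]],
], jaw=0)

```text
time_s: 6.83
eef_pos: [0.5722, -0.2702, 0.213]
eef_rot: [0.001, 0.924, -0.383, 0.002]
wrist_force: [-0.2, 0.4, -1.8]
opening: 1.001
grasp_force: 0.0
```

drive_tool([
  [[-0.0801,0.4149,0.025,-0.1417],[-0.0801,0.4149,0.025,-0.1417],[-0.0801,0.4149,0.025,-0.1417],[-0.0801,0.4149,0.025,-0.1417],[-0.0801,0.4149,0.025,-0.1417],[-0.0801,0.4149,0.025,-0.1417],[-0.0801,0.4149,0.1,-0.1417],[-0.0801,0.4149,0.18,-0.1417],[-0.0801,0.4149,0.18,-0.1417]],
])

```text
time_s: 7.58
eef_pos: [0.4288, -0.3595, 0.1313]
eef_rot: [-0.004, 0.985, -0.17, -0.004]
wrist_force: [-0.6, 0.1, -0.3]
opening: 1.004
grasp_force: 0.0
```

Run:
```python
from h import *
from fit import *
p,P=look("w4");go()
Q=pts(P,(571,-270),40,.09,.13);print("Lcap",len(Q),rect(Q),circ(Q,14))
Q=pts(P,(431,-365),60,.083,.1);print("carton",rect(Q))
print("Lround",circ(pts(P,(434,-360),62,.0045,.008),54))
```

```text
at [ 429.8 -360.6  134.2] yaw -19.5 tilt [-0.005  0.008 -1.   ] t 7.6 open 1.003 F [-0.1  0.8 -0. ] grip 0.0
Lcap 2046 [ 568.7 -274.8   27.2   18.8  154.6] [ 571.00533485 -270.64312774]
carton [ 430.9 -365.2   63.    56.6  161.4]
Lround [ 432.76411387 -362.3736318 ]
```

View pics/w4.png

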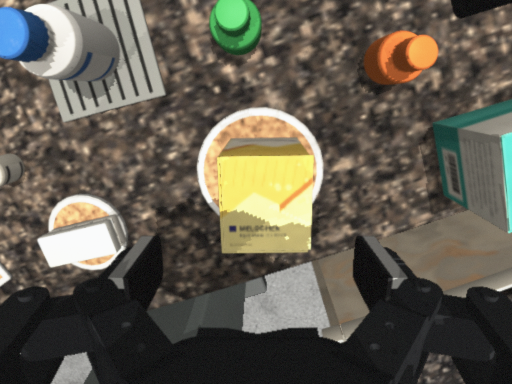

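The large bottle stands upright on the mat (75,45). The carton (265,200) lies square between the fingers.

drive_tool([
  [[0,0,0,0],[0,0,0,0],[0,0,0.06,0],[0,0,0.14,0],[0,0,0.2,0],[0,0,0.2325,0],[0,0,0.2325,0],[0,0,0.2325,0]],
])

```text
time_s: 8.3
eef_pos: [0.4317, -0.3647, 0.0464]
eef_rot: [0.0, 0.986, -0.169, 0.0]
wrist_force: [0.1, 0.0, -0.1]
opening: 0.998
grasp_force: 0.0
```

drive_tool([
  [[0,0,0,0],[0,0,0,0],[0,0,0,0],[0,0,0,0],[0,0,0,0],[0,0,0,0],[0,0,0,0]],
], jaw=1)

```text
time_s: 8.88
eef_pos: [0.4323, -0.3655, 0.0476]
eef_rot: [0.001, 0.986, -0.169, 0.002]
wrist_force: [0.9, -0.1, 7.1]
opening: 0.655
grasp_force: 64.4
```

Run:
```python
from h import *
from fit import *
p,P=look("w5");go()
print("carton",rect(pts(P,(431,-365),60,.083,.1)))
```

```text
at [ 432.2 -365.6   47.6] yaw -19.5 tilt [ 0.003 -0.003 -1.   ] t 8.9 open 0.658 F [-0.1  0.1  6.9] grip 64.4
carton [ 437.3 -368.1  115.    50.4   71.5]
```

drive_tool([
  [[0,0,-0.05,0],[0,0,-0.14,0],[0,0,-0.23,0],[0,0,-0.31,0],[0,0,-0.3375,0],[0,0,-0.3375,0]],
])

```text
time_s: 9.43
eef_pos: [0.4325, -0.3661, 0.1845]
eef_rot: [0.003, 0.986, -0.169, 0.003]
wrist_force: [0.4, -0.6, -0.7]
opening: 0.655
grasp_force: 64.0
```

drive_tool([
  [[-0.012,-0.04,0,0.016],[-0.036,-0.118,0,0.047],[-0.06,-0.196,0,0.079],[-0.084,-0.274,0,0.11],[-0.109,-0.353,0,0.142],[-0.133,-0.431,0,0.173],[-0.157,-0.51,0,0.205],[-0.181,-0.588,0,0.236],[-0.205,-0.666,0,0.268],[-0.229,-0.745,0,0.299],[-0.2411,-0.7842,0,0.315],[-0.2411,-0.7842,0,0.315]],
])

```text
time_s: 10.43
eef_pos: [0.443, -0.0327, 0.1779]
eef_rot: [0.0, 0.787, -0.616, -0.002]
wrist_force: [-0.3, 0.3, -2.3]
opening: 0.653
grasp_force: 64.3
```

drive_tool([
  [[0,0,0,0],[0,0,0.06,0],[0,0,0.13,0],[0,0,0.2,0],[0,0,0.27,0],[0,0,0.31,0],[0,0,0.325,0],[0,0,0.331,0],[0,0,0.335,0],[0,0,0.335,0],[0,0,0.335,0]],
])

```text
time_s: 11.35
eef_pos: [0.4419, -0.0365, 0.0476]
eef_rot: [0.002, 0.787, -0.617, -0.004]
wrist_force: [-19.6, 4.5, 32.5]
opening: 0.655
grasp_force: 67.7
```

Run:
```python
from h import *
go()
from bench import ctrl
p,d=ctrl.camera("top");cv2.imwrite("pics/t1.png",cv2.resize(p[170:270,110:260,::-1],(750,500),interpolation=cv2.INTER_CUBIC))
```

```text
at [441.9 -36.5  47.6] yaw -76.1 tilt [-0.008  0.001 -1.   ] t 11.3 open 0.655 F [-19.6   4.5  32.5] grip 67.7
```

View pics/t1.png

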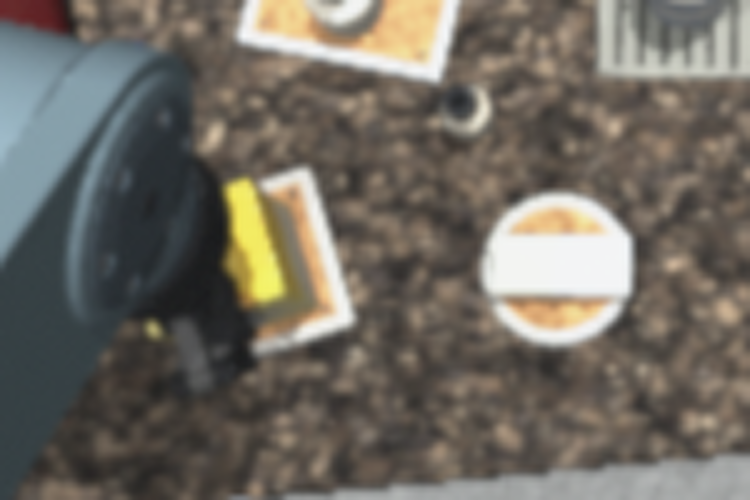

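The top crop shows the carton over the square stand (265,240); the wrist force says it has made contact, so I'll ease up a little and then release.

drive_tool([
  [[0,0,-0.003,0],[0,0,-0.005,0],[0,0,-0.005,0]],
])

```text
time_s: 11.65
eef_pos: [0.4452, -0.0372, 0.0487]
eef_rot: [-0.0, 0.787, -0.617, 0.001]
wrist_force: [0.1, 0.4, -2.5]
opening: 0.656
grasp_force: 64.3
```

drive_tool([
  [[0,0,0,0],[0,0,0,0],[0,0,0,0],[0,0,0,0],[0,0,-0.04,0],[0,0,-0.12,0],[0,0,-0.21,0],[0,0,-0.3,0],[0,0,-0.37,0],[0,0,-0.4,0],[0,0,-0.4,0],[0,0,-0.4,0]],
], jaw=0)

```text
time_s: 12.65
eef_pos: [0.445, -0.0363, 0.2085]
eef_rot: [-0.0, 0.787, -0.617, 0.001]
wrist_force: [-0.4, 0.3, -1.0]
opening: 1.002
grasp_force: 0.0
```

Run:
```python
from h import *
from fit import *
p,P=look("w6");go()
Q=pts(P,(445,-37),65,.083,.1);print("carton",rect(Q),np.median(P[(P[...,2]>.083)&(P[...,2]<.1)][:,2]));print("sq",rect(pts(P,(445,-37),68,.0045,.008)))
S=(444.8,-36.8,207,-76.2);M=(571,-270.5,43,-45)
leg(S,(*M[:2],205,-45),(*M[:2],100,-45))
leg(M,(*M[:2],170,-45),(433,-362,170,-45),(433,-362,46,-45))
```

```text
at [444.2 -36.  207.3] yaw -76.2 tilt [-0.001  0.    -1.   ] t 12.7 open 0.995 F [ 0.2 -0.1  0.1] grip 0.0
carton [445.3 -35.7  62.7  56.4 104.7] 0.09001555970113935
sq [444.4 -37.3  84.4  84.1 103.5]
(571, -270.5, 205, -45) -> [ 0.6426 -0.167   0.005  -0.1733] rows 7.0
(571, -270.5, 100, -45) -> [ 0.6426 -0.167   0.2675 -0.1733] rows 7.0
(571, -270.5, 170, -45) -> [ 0.      0.     -0.3175  0.    ] rows 4.0
(433, -362, 170, -45) -> [-0.0822  0.4057 -0.3175  0.    ] rows 6.0
(433, -362, 46, -45) -> [-0.0822  0.4057 -0.0075  0.    ] rows 4.0
```

drive_tool([
  [[0.6426,-0.167,0.005,-0.1733],[0.6426,-0.167,0.005,-0.1733],[0.6426,-0.167,0.005,-0.1733],[0.6426,-0.167,0.005,-0.1733],[0.6426,-0.167,0.005,-0.1733],[0.6426,-0.167,0.005,-0.1733],[0.6426,-0.167,0.005,-0.1733],[0.6426,-0.167,0.005,-0.1733],[0.6426,-0.167,0.005,-0.1733],[0.6426,-0.167,0.1,-0.1733],[0.6426,-0.167,0.18,-0.1733],[0.6426,-0.167,0.26,-0.1733]],
])

```text
time_s: 13.7
eef_pos: [0.57, -0.2679, 0.1024]
eef_rot: [-0.0, 0.924, -0.382, -0.001]
wrist_force: [0.0, -0.4, -0.7]
opening: 1.002
grasp_force: 0.0
```

drive_tool([
  [[0,0,0.05,0],[0,0,0.11,0],[0,0,0.15,0],[0,0,0.15,0],[0,0,0.15,0]],
])

```text
time_s: 14.12
eef_pos: [0.5695, -0.2678, 0.0429]
eef_rot: [-0.001, 0.924, -0.382, -0.002]
wrist_force: [0.7, 0.3, -0.0]
opening: 1.003
grasp_force: 0.0
```

drive_tool([
  [[0,0,0,0],[0,0,0,0],[0,0,0,0],[0,0,0,0],[0,0,0,0],[0,0,0,0],[0,0,0,0],[0,0,0,0]],
], jaw=1)

```text
time_s: 14.78
eef_pos: [0.572, -0.2706, 0.0462]
eef_rot: [0.0, 0.924, -0.383, 0.001]
wrist_force: [-0.8, 0.6, 7.0]
opening: 0.528
grasp_force: 61.3
```

drive_tool([
  [[0,0,-0.05,0],[0,0,-0.14,0],[0,0,-0.23,0],[0,0,-0.3175,0],[-0.011,0.05,-0.3175,0],[-0.024,0.12,-0.3175,0],[-0.041,0.2,-0.3175,0],[-0.057,0.28,-0.3175,0],[-0.073,0.36,-0.3175,0],[-0.0822,0.4057,-0.3175,0],[-0.0822,0.4057,-0.3175,0],[-0.0822,0.4057,-0.3175,0]],
])

```text
time_s: 15.78
eef_pos: [0.4323, -0.3619, 0.1715]
eef_rot: [-0.0, 0.923, -0.384, 0.0]
wrist_force: [0.1, 0.3, -1.0]
opening: 0.528
grasp_force: 61.7
```

drive_tool([
  [[0,0,0.06,0],[0,0,0.14,0],[0,0,0.22,0],[0,0,0.28,0],[0,0,0.3,0],[0,0,0.306,0],[0,0,0.31,0],[0,0,0.31,0],[0,0,0.31,0]],
])

```text
time_s: 16.53
eef_pos: [0.4338, -0.3603, 0.0493]
eef_rot: [-0.001, 0.924, -0.382, -0.001]
wrist_force: [-5.6, 5.4, 11.5]
opening: 0.525
grasp_force: 62.6
```

drive_tool([
  [[0,0,-0.002,0],[0,0,-0.002,0]],
])

```text
time_s: 16.7
eef_pos: [0.4343, -0.3614, 0.0492]
eef_rot: [0.0, 0.924, -0.382, 0.001]
wrist_force: [-0.0, 1.5, 5.9]
opening: 0.527
grasp_force: 62.1
```

drive_tool([
  [[0,0,0,0],[0,0,0,0],[0,0,0,0],[0,0,0,0],[0,0,0,0],[0,0,-0.05,0],[0,0,-0.13,0],[0,0,-0.22,0],[0,0,-0.31,0],[0,0,-0.39,0],[0,0,-0.45,0],[0,0,-0.45,0]],
], jaw=0)

```text
time_s: 17.7
eef_pos: [0.4351, -0.364, 0.2348]
eef_rot: [0.003, 0.924, -0.383, 0.005]
wrist_force: [0.5, -0.7, 0.3]
opening: 1.006
grasp_force: 0.0
```

Run:
```python
from h import *
from fit import *
p,P=look("w7");go()
Q=pts(P,(433,-362),40,.1,.13);print("Lcap",len(Q),rect(Q),circ(Q,14),"Lr",circ(pts(P,(434,-360),62,.0045,.008),54),"slide",rect(pts(P,(430,-195),50,.025,.05)))
S=(433,-362,226.8,-45);W=(577,-94.4,18,0)
leg(S,(*W[:2],220,0),(*W[:2],100,0))
leg(W,(571,-270,130,0),(571,-270,15,0))
```

```text
at [ 434.2 -363.1  231.8] yaw -45.0 tilt [ 0.004 -0.005 -1.   ] t 17.8 open 1.002 F [ 0.7 -0.3 -1. ] grip 0.0
Lcap 758 [ 434.1 -361.3   26.4   26.3   91.4] [ 433.58640496 -361.00071233] Lr [ 433.27394172 -362.53552128] slide [ 429.1 -207.6   43.8   30.1   83.5]
(577, -94.4, 220, 0) -> [-0.2185 -0.7276  0.017  -0.25  ] rows 8.0
(577, -94.4, 100, 0) -> [-0.2185 -0.7276  0.317  -0.25  ] rows 8.0
(571, -270, 130, 0) -> [-0.015  0.439 -0.28   0.   ] rows 5.0
(571, -270, 15, 0) -> [-0.015   0.439   0.0075  0.    ] rows 5.0
```

drive_tool([
  [[-0.2185,-0.7276,0.017,-0.25],[-0.2185,-0.7276,0.017,-0.25],[-0.2185,-0.7276,0.017,-0.25],[-0.2185,-0.7276,0.017,-0.25],[-0.2185,-0.7276,0.017,-0.25],[-0.2185,-0.7276,0.017,-0.25],[-0.2185,-0.7276,0.017,-0.25],[-0.2185,-0.7276,0.017,-0.25],[-0.2185,-0.7276,0.017,-0.25],[-0.2185,-0.7276,0.017,-0.25],[-0.2185,-0.7276,0.117,-0.25],[-0.2185,-0.7276,0.217,-0.25]],
])

```text
time_s: 18.75
eef_pos: [0.5786, -0.0964, 0.1429]
eef_rot: [0.002, 1.0, -0.001, 0.003]
wrist_force: [1.0, -0.9, -1.6]
opening: 0.994
grasp_force: 0.0
```

drive_tool([
  [[0,0,0,0],[0,0,0.08,0],[0,0,0.16,0],[0,0,0.24,0],[0,0,0.29,0],[0,0,0.305,0],[0,0,0.305,0],[0,0,0.305,0]],
])

```text
time_s: 19.42
eef_pos: [0.5778, -0.0951, 0.021]
eef_rot: [0.0, 1.0, -0.001, 0.001]
wrist_force: [0.2, 0.5, 0.5]
opening: 1.0
grasp_force: 0.0
```

drive_tool([
  [[0,0,0,0],[0,0,0,0],[0,0,0,0],[0,0,0,0],[0,0,0,0],[0,0,0,0],[0,0,0,0],[0,0,0,0]],
], jaw=1)

```text
time_s: 20.08
eef_pos: [0.5779, -0.0941, 0.0207]
eef_rot: [0.0, 1.0, 0.0, 0.001]
wrist_force: [-2.3, 0.5, 4.9]
opening: 0.407
grasp_force: 59.7
```

Gripped (opening 0.407, about 35 mm). Now carry it to the mat.

drive_tool([
  [[0,0,-0.05,0],[0,0,-0.14,0],[0,0,-0.23,0],[0,0,-0.28,0],[-0.002,0.05,-0.28,0],[-0.004,0.13,-0.28,0],[-0.007,0.22,-0.28,0],[-0.01,0.31,-0.28,0],[-0.014,0.39,-0.28,0],[-0.015,0.439,-0.28,0],[-0.015,0.439,-0.28,0],[-0.015,0.439,-0.28,0]],
])

```text
time_s: 21.08
eef_pos: [0.5706, -0.2703, 0.1312]
eef_rot: [-0.0, 1.0, -0.001, -0.0]
wrist_force: [0.6, 1.0, -0.1]
opening: 0.403
grasp_force: 59.8
```

drive_tool([
  [[0,0,0.06,0],[0,0,0.14,0],[0,0,0.22,0],[0,0,0.265,0],[0,0,0.28,0],[0,0,0.285,0],[0,0,0.2875,0],[0,0,0.2875,0]],
])

```text
time_s: 21.75
eef_pos: [0.5707, -0.2671, 0.0177]
eef_rot: [-0.001, 1.0, 0.001, -0.001]
wrist_force: [-4.2, 2.0, 6.8]
opening: 0.408
grasp_force: 60.6
```

drive_tool([
  [[0,0,-0.001,0],[0,0,-0.001,0],[0,0,-0.001,0],[0,0,-0.001,0],[0,0,-0.05,0],[0,0,-0.13,0],[0,0,-0.22,0],[0,0,-0.31,0],[0,0,-0.39,0],[0,0,-0.45,0],[0,0,-0.45,0],[0,0,-0.45,0]],
], jaw=0)

```text
time_s: 22.75
eef_pos: [0.5719, -0.2701, 0.1984]
eef_rot: [0.001, 1.0, 0.0, 0.002]
wrist_force: [-0.4, -0.5, -0.2]
opening: 0.999
grasp_force: 0.0
```

Run:
```python
from h import *
from fit import *
p,P=look("w8");go()
Q=pts(P,(571,-270),40,.062,.08);print("Scap",len(Q),rect(Q),circ(Q,11))
print("oblong",rect(pts(P,(580,-95),62,.0045,.008)),"slide",rect(pts(P,(430,-195),50,.025,.05)))
S=(571,-270,195,0);B=(430.4,-195,9,84)
leg(S,(*B[:2],150,84))
```

```text
at [ 570.9 -269.3  196.3] yaw 0.0 tilt [ 0. -0. -1.] t 22.8 open 1.001 F [ 0.1  0.2 -0.1] grip 0.0
Scap 466 [ 5.712e+02 -2.683e+02  2.030e+01  2.020e+01  4.000e-01] [ 570.67155112 -267.87900689]
oblong [579.9 -94.4 108.2  64.7  73.3] slide [ 431.  -195.3   66.5   29.8   84.3]
(430.4, -195, 150, 84) -> [-0.3515 -0.1875  0.1125 -0.4667] rows 12.0
```

View pics/w8.png

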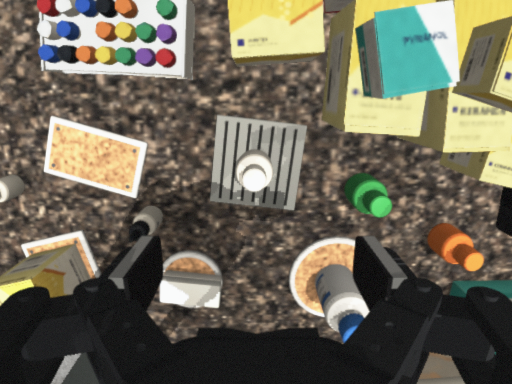

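The white bottle stands on the mat (255,175) and the oblong stand (96,155) is empty. The large bottle is on the large round stand and the carton on the square one.

drive_tool([
  [[-0.3515,-0.1875,0.05,-0.4667],[-0.3515,-0.1875,0.05,-0.4667],[-0.3515,-0.1875,0.05,-0.4667],[-0.3515,-0.1875,0.1125,-0.4667],[-0.3515,-0.1875,0.1125,-0.4667],[-0.3515,-0.1875,0.1125,-0.4667],[-0.3515,-0.1875,0.1125,-0.4667],[-0.3515,-0.1875,0.1125,-0.4667],[-0.3515,-0.1875,0.1125,-0.4667],[-0.3515,-0.1875,0.1125,-0.4667],[-0.3515,-0.1875,0.1125,-0.4667],[-0.3515,-0.1875,0.1125,-0.4667]],
])

```text
time_s: 23.8
eef_pos: [0.4291, -0.1935, 0.1492]
eef_rot: [-0.002, 0.741, 0.671, -0.0]
wrist_force: [-0.1, -0.5, -0.9]
opening: 1.001
grasp_force: 0.0
```

drive_tool([
  [[0,0,0,0],[0,0,0,0],[0,0,0.08,0],[0,0,0.16,0],[0,0,0.2,0],[0,0,0.2,0]],
])

```text
time_s: 24.3
eef_pos: [0.4272, -0.192, 0.067]
eef_rot: [-0.004, 0.744, 0.668, -0.001]
wrist_force: [-1.8, 1.4, 0.0]
opening: 1.003
grasp_force: 0.0
```

Run:
```python
from h import *
from fit import *
p,P=look("w9");go();print("slide",rect(pts(P,(430,-195),50,.025,.05)))
B=(430.4,-195,9,84);leg(B,(*B[:2],130,84),(580,-94.5,130,73.4),(580,-94.5,9,73.4))
```

```text
at [ 428.5 -193.    69.1] yaw 83.9 tilt [-0.005  0.004 -1.   ] t 24.4 open 1.0 F [-0.5  0.   0.1] grip 0.0
slide [ 430.4 -195.2   67.5   29.5   84.2]
(430.4, -195, 130, 84) -> [ 0.      0.     -0.3025  0.    ] rows 3.0
(580, -94.5, 130, 73.4) -> [ 0.289   0.3457 -0.3025  0.0589] rows 6.0
(580, -94.5, 9, 73.4) -> [0.289  0.3457 0.     0.0589] rows 5.0
```

View pics/w9.png

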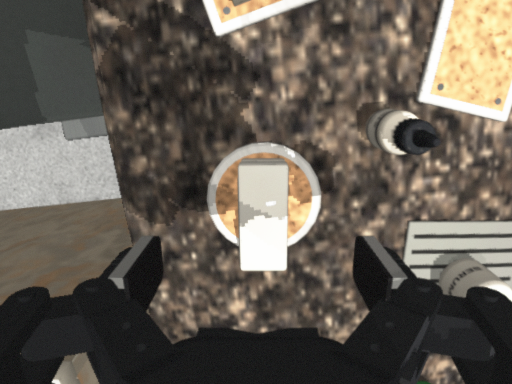

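The slide box (263,215) is centred and aligned between the fingers; the dropper (400,132) is clear of the right finger.

drive_tool([
  [[0,0,0.06,0],[0,0,0.11,0],[0,0,0.14,0],[0,0,0.155,0],[0,0,0.155,0],[0,0,0.155,0]],
])

```text
time_s: 24.85
eef_pos: [0.4311, -0.195, 0.0104]
eef_rot: [0.001, 0.743, 0.669, 0.0]
wrist_force: [0.4, 0.5, -0.1]
opening: 0.997
grasp_force: 0.0
```

drive_tool([
  [[0,0,0,0],[0,0,0,0],[0,0,0,0],[0,0,0,0],[0,0,0,0],[0,0,0,0],[0,0,0,0],[0,0,0,0],[0,0,0,0]],
], jaw=1)

```text
time_s: 25.6
eef_pos: [0.4309, -0.1949, 0.01]
eef_rot: [0.001, 0.743, 0.669, 0.0]
wrist_force: [-0.1, 0.8, 6.6]
opening: 0.328
grasp_force: 60.8
```

drive_tool([
  [[0,0,-0.05,0],[0,0,-0.13,0],[0,0,-0.22,0],[0,0,-0.3,0],[0.03,0.036,-0.3025,0.01],[0.08,0.096,-0.3025,0.02],[0.13,0.156,-0.3025,0.03],[0.18,0.215,-0.3025,0.04],[0.235,0.281,-0.3025,0.05],[0.275,0.329,-0.3025,0.0589],[0.289,0.3457,-0.3025,0.0589],[0.289,0.3457,-0.3025,0.0589]],
])

```text
time_s: 26.6
eef_pos: [0.5808, -0.0926, 0.1298]
eef_rot: [-0.0, 0.801, 0.599, -0.0]
wrist_force: [0.1, -0.4, -0.4]
opening: 0.326
grasp_force: 59.9
```

drive_tool([
  [[0,0,0,0],[0,0,0.06,0],[0,0,0.14,0],[0,0,0.22,0],[0,0,0.27,0],[0,0,0.29,0],[0,0,0.298,0],[0,0,0.301,0],[0,0,0.301,0]],
])

```text
time_s: 27.35
eef_pos: [0.5798, -0.0949, 0.0107]
eef_rot: [0.0, 0.802, 0.597, 0.0]
wrist_force: [0.5, -0.3, -1.4]
opening: 0.324
grasp_force: 59.9
```

Not yet in contact but within about 1 mm. I'll touch down, release and rise.

drive_tool([
  [[0,0,0.0015,0],[0,0,0.0015,0]],
])

```text
time_s: 27.52
eef_pos: [0.5804, -0.0945, 0.0103]
eef_rot: [0.001, 0.802, 0.597, 0.0]
wrist_force: [-0.2, -0.0, -0.4]
opening: 0.329
grasp_force: 59.9
```

drive_tool([
  [[0,0,0,0],[0,0,0,0],[0,0,0,0],[0,0,0,0],[0,0,0,0],[0,0,-0.05,0],[0,0,-0.13,0],[0,0,-0.22,0],[0,0,-0.31,0],[0,0,-0.39,0],[0,0,-0.45,0],[0,0,-0.45,0]],
], jaw=0)

```text
time_s: 28.52
eef_pos: [0.5834, -0.095, 0.1962]
eef_rot: [0.005, 0.802, 0.598, 0.003]
wrist_force: [0.9, -0.6, 1.0]
opening: 0.997
grasp_force: 0.0
```

Run:
```python
from h import *
from fit import *
p,P=look("w10");go()
print("oblong",rect(pts(P,(580,-95),62,.0045,.008)),"slide",rect(pts(P,(580,-95),50,.025,.05)))
print("Sround",circ(pts(P,(431,-191),45,.0045,.008),38))
S=(580,-94.5,188,73.4);W=(571,-268,16,0);leg(S,(*W[:2],188,0))
leg(W,(431.3,-191.1,130,0),(431.3,-191.1,19,0))
```

```text
at [582.1 -94.6 193.2] yaw 73.4 tilt [ 0.007 -0.003 -1.   ] t 28.6 open 1.0 F [-0.1 -0.8 -1.2] grip 0.0
oblong [579.5 -94.6 107.4  64.1  73.5] slide [581.  -94.4  66.5  29.1  73.5]
Sround [ 431.79812564 -190.25905616]
(571, -268, 188, 0) -> [-0.4221  0.1024  0.      0.4078] rows 11.0
(431.3, -191.1, 130, 0) -> [-0.3492 -0.1922 -0.285   0.    ] rows 5.0
(431.3, -191.1, 19, 0) -> [-0.3492 -0.1922 -0.0075  0.    ] rows 4.0
```

drive_tool([
  [[-0.4221,0.1024,0,0.4078],[-0.4221,0.1024,0,0.4078],[-0.4221,0.1024,0,0.4078],[-0.4221,0.1024,0,0.4078],[-0.4221,0.1024,0,0.4078],[-0.4221,0.1024,0,0.4078],[-0.4221,0.1024,0,0.4078],[-0.4221,0.1024,0,0.4078],[-0.4221,0.1024,0,0.4078],[-0.4221,0.1024,0,0.4078],[-0.4221,0.1024,0,0.4078],[-0.4221,0.1024,0,0.4078]],
])

```text
time_s: 29.57
eef_pos: [0.5702, -0.2669, 0.1874]
eef_rot: [-0.001, 1.0, -0.001, -0.001]
wrist_force: [0.5, 0.0, 0.5]
opening: 1.003
grasp_force: 0.0
```

drive_tool([
  [[0,0,0.06,0],[0,0,0.14,0],[0,0,0.23,0],[0,0,0.32,0],[0,0,0.4,0],[0,0,0.43,0],[0,0,0.43,0],[0,0,0.43,0]],
])

```text
time_s: 30.23
eef_pos: [0.5708, -0.2673, 0.0172]
eef_rot: [-0.0, 1.0, 0.0, -0.0]
wrist_force: [1.1, -0.6, 0.7]
opening: 0.999
grasp_force: 0.0
```

drive_tool([
  [[0,0,0,0],[0,0,0,0],[0,0,0,0],[0,0,0,0],[0,0,0,0],[0,0,0,0],[0,0,0,0],[0,0,0,0]],
], jaw=1)

```text
time_s: 30.9
eef_pos: [0.5721, -0.2682, 0.0192]
eef_rot: [0.001, 1.0, 0.0, 0.001]
wrist_force: [-0.9, 0.7, 6.4]
opening: 0.405
grasp_force: 59.7
```

drive_tool([
  [[0,0,-0.05,0],[0,0,-0.14,0],[0,0,-0.23,0],[0,0,-0.285,0],[-0.04,-0.022,-0.285,0],[-0.11,-0.061,-0.285,0],[-0.19,-0.105,-0.285,0],[-0.27,-0.149,-0.285,0],[-0.33,-0.182,-0.285,0],[-0.3492,-0.1922,-0.285,0],[-0.3492,-0.1922,-0.285,0],[-0.3492,-0.1922,-0.285,0]],
])

```text
time_s: 31.9
eef_pos: [0.4322, -0.1913, 0.1323]
eef_rot: [0.001, 1.0, -0.0, 0.001]
wrist_force: [0.5, -0.0, -1.4]
opening: 0.401
grasp_force: 59.8
```

drive_tool([
  [[0,0,0,0],[0,0,0.06,0],[0,0,0.14,0],[0,0,0.22,0],[0,0,0.26,0],[0,0,0.272,0],[0,0,0.276,0],[0,0,0.276,0],[0,0,0.276,0]],
])

```text
time_s: 32.65
eef_pos: [0.4326, -0.1915, 0.0212]
eef_rot: [0.0, 1.0, 0.0, 0.0]
wrist_force: [0.4, -0.6, -0.9]
opening: 0.405
grasp_force: 62.1
```

drive_tool([
  [[0,0,0.002,0],[0,0,0.002,0]],
])

```text
time_s: 32.82
eef_pos: [0.4328, -0.1916, 0.0211]
eef_rot: [0.0, 1.0, 0.0, 0.001]
wrist_force: [-2.0, 2.2, 7.2]
opening: 0.405
grasp_force: 62.9
```

drive_tool([
  [[0,0,0,0],[0,0,0,0],[0,0,0,0],[0,0,0,0],[0,0,0,0],[0,0,-0.05,0],[0,0,-0.14,0],[0,0,-0.24,0],[0,0,-0.34,0],[0,0,-0.44,0],[0,0,-0.54,0],[0,0,-0.6,0]],
], jaw=0)

```text
time_s: 33.82
eef_pos: [0.4324, -0.1914, 0.265]
eef_rot: [0.002, 1.0, 0.0, 0.002]
wrist_force: [0.8, -1.0, -0.0]
opening: 1.002
grasp_force: 0.0
```

drive_tool([
  [[0,0,-0.05,0],[0.02,0,-0.1,0],[0.05,0,-0.1,0],[0.05,0,-0.1,0],[0.05,0,-0.1,0],[0.05,0,-0.1,0]],
])

```text
time_s: 34.32
eef_pos: [0.4505, -0.1901, 0.2991]
eef_rot: [-0.001, 1.0, 0.0, -0.001]
wrist_force: [-0.7, -0.2, -0.6]
opening: 0.998
grasp_force: 0.0
```

Run:
```python
from h import *
from fit import *
p,P=look("w11");go()
print("oblong",rect(pts(P,(580,-95),62,.0045,.008)),"slide",rect(pts(P,(580,-95),50,.025,.05)))
Q=pts(P,(431,-191),30,.067,.08);print("Sround",circ(pts(P,(431,-191),45,.0045,.008),38),"Scap",circ(Q,11))
Q=pts(P,(433,-361),30,.1,.13);print("Lr",circ(pts(P,(434,-360),62,.0045,.008),54),"Lcap",circ(Q,14))
print("carton",rect(pts(P,(445,-37),65,.083,.1)),"sq",rect(pts(P,(445,-37),68,.0045,.008)))
```

```text
at [ 450.5 -190.2  299. ] yaw 0.0 tilt [-0.002  0.001 -1.   ] t 34.4 open 0.997 F [-0.3  0.2  0.4] grip 0.0
oblong [579.6 -94.3 109.2  65.   73.4] slide [580.4 -95.   67.5  30.4  73.1]
Sround [ 431.6536462  -190.78718453] Scap [ 431.21006368 -192.06413203]
Lr [ 433.10622833 -361.80947862] Lcap [ 433.95709733 -359.90222932]
carton [445.4 -35.5  63.6  56.4 104.6] sq [446.9 -47.4 106.   83.9 103.1]
```

View pics/w11.png

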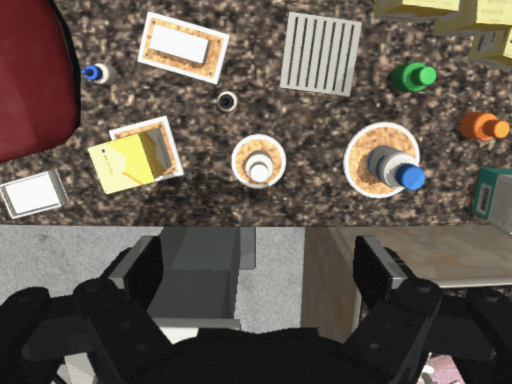

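All four stand upright on their own stands, centred to within about 2 mm: slide box (180,43), carton (130,163), white bottle (258,168), large bottle (395,165). The mat (320,53) is empty.

```bash
python3 -c "
from bench import ctrl
print(ctrl.hand_in())"
```

```text
the job is handed in; nothing more can be done
None
```

The job is handed in: all four things stand upright on their own stands, each within about 2 mm of the middle, after about 34 s of robot time.

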